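# Set the slot jig to the board

## Task

Pinch the middle one of the three boards standing on the plinth to find out how thick it is, leaving all three boards standing where they are. Then slide the jig's movable guide bar (the one carrying the knob and the lever) until the gap between the two guide bars equals that thickness, to within 3 mm, and after that swing the steel lever on the bar fully over, away from the robot's side, to lock it.

Things in the scene. Friction and masses are not known exactly. Their poses are not given: they have to be found in the camera images.
- board_a_mid (a point): one of three planed boards standing on their long edge on the plinth, each 150 mm long (own x), 90 mm high, same wood; their thicknesses (own y) all differ, lie between 15 and 35 mm and are not told. Which board stands where changes each time. This point is the board's centre, 45 mm above its foot; the foot is 18 mm above the table. Mass 0.1 to 0.4 kg, free-standing: it can be tipped over.
- board_b_mid (a point): one of three planed boards standing on their long edge on the plinth, each 150 mm long (own x), 90 mm high, same wood; their thicknesses (own y) all differ, lie between 15 and 35 mm and are not told. Which board stands where changes each time. This point is the board's centre, 45 mm above its foot; the foot is 18 mm above the table. Mass 0.1 to 0.4 kg, free-standing: it can be tipped over.
- board_c_mid (a point): one of three planed boards standing on their long edge on the plinth, each 150 mm long (own x), 90 mm high, same wood; their thicknesses (own y) all differ, lie between 15 and 35 mm and are not told. Which board stands where changes each time. This point is the board's centre, 45 mm above its foot; the foot is 18 mm above the table. Mass 0.1 to 0.4 kg, free-standing: it can be tipped over.
- plinth_mid (a point): centre of the top of the plinth, a flat board 190 x 250 mm and 18 mm thick lying fixed on the table (a 20 mm strip is added on its +x edge). Its y axis is the row of the boards and their thickness direction; the boards stand about 85 mm apart along it, centre to centre, the middle one within 15 mm of this point. The plinth may be left or right of the jig.
- fixed_face (a point): middle of the inner face of the jig's fixed guide bar, 35.5 mm above the table. Axes are the jig's: x along both guide bars, y from the fixed bar towards the sliding bar (square to the bars), z up. The jig is fixed to the table: a 15 mm thick base 240 mm (x) by 220 mm (y, from 50 mm behind this point to 170 mm in front of it), with two parallel dark guide bars 220 mm long, their tops 55 mm above the table. The fixed bar is 30 mm wide.
- gap (a joint): gap between the two guide bars in m: how far the sliding bar's inner face stands from the fixed bar's inner face along the jig's y. 0 = touching, travel to 0.085; starts wide open (over 0.055). The bar stays where it is left; it slides when pushed with about 4 to 6 N.
- bar_face (a point): middle of the sliding guide bar's inner face (the one towards the gap), 35.5 mm above the table. The bar is 44 mm wide: its outer face is 44 mm farther along the jig's y and can be pushed from there. Same axes as fixed_face.
- bar_knob (a point): centre of the turned wooden knob on top of the sliding bar, 85 mm along -x from the bar's middle; 34 mm in diameter at its widest, 40 mm high, its top 95 mm above the table. Good for sliding the bar either way.
- lock_tip (a point): centre of the 26 mm steel ball at the end of the lock lever, on top of the sliding bar. The lever's pivot is 40 mm along the jig's +x from the bar's middle and 77.5 mm above the table, over the bar's centre line; the ball is 70 mm from the pivot, leaning 0.5 rad to the jig's -x when open (ball centre then 139 mm above the table) and 0.5 rad to +x when locked. It moves along with the bar.
- lock (a joint): angle of the lock lever in rad: 0 (up to 0.15 at the start) = open, tip leaning to the jig's -x (the robot's side); 1.0 = locked, leaning to +x. It turns about an axis along the jig's y. Stiff: it stays where it is left.
Things that resemble listed ones, but are neither listed nor needed, are in the scene too. What is shaped like the part that bears board_a_mid but yellow is not meant.

How it is judged (in metres and radians):
On the way, in this order (a step that is already met when the one before it is completed fails the run):
1. the middle board is pinched between the fingers (((horizontal distance between board_a_mid and plinth_mid below 0.04 m and contact force between the fingers and board_a above 3 N and y of the grasp point in the frame of board_a_mid between -0.007 and 0.007 m and distance between the grasp point and board_a_mid below 0.09 m) or (horizontal distance between board_b_mid and plinth_mid below 0.04 m and contact force between the fingers and board_b above 3 N and y of the grasp point in the frame of board_b_mid between -0.007 and 0.007 m and distance between the grasp point and board_b_mid below 0.09 m) or (horizontal distance between board_c_mid and plinth_mid below 0.04 m and contact force between the fingers and board_c above 3 N and y of the grasp point in the frame of board_c_mid between -0.007 and 0.007 m and distance between the grasp point and board_c_mid below 0.09 m))), for 0.2 s.
2. the gap equals the middle board's thickness within 3 mm, the lever still open (((horizontal distance between board_a_mid and plinth_mid below 0.04 m and value of joint gap between 0.022 and 0.028 m) or (horizontal distance between board_b_mid and plinth_mid below 0.04 m and value of joint gap between 0.015 and 0.021 m) or (horizontal distance between board_c_mid and plinth_mid below 0.04 m and value of joint gap between 0.029 and 0.035 m)) and value of joint lock below 0.5 rad), for 0.2 s.
At the end, for the whole second after the job is handed in: the gap between the guide bars equals the thickness of the middle board within 3 mm, the lever is swung over (above 0.85 of 1.0 rad), and all three boards stand upright within 30 mm of where they started (((horizontal distance between board_a_mid and plinth_mid below 0.04 m and value of joint gap between 0.022 and 0.028 m) or (horizontal distance between board_b_mid and plinth_mid below 0.04 m and value of joint gap between 0.015 and 0.021 m) or (horizontal distance between board_c_mid and plinth_mid below 0.04 m and value of joint gap between 0.029 and 0.035 m)) and value of joint lock above 0.85 rad and angle between each of board_a_mid, board_b_mid, board_c_mid's own z axis and vertical below 0.1 rad and distance of each of board_a_mid, board_b_mid, board_c_mid from where it was at the start of the episode below 0.03 m); the robot touches nothing.
It fails at once if a board is knocked over (angle between any of board_a_mid, board_b_mid, board_c_mid's own z axis and vertical above 0.6 rad).
It also fails if it takes over 58 s, if anything falls off the work surface, if the arm or the gripper's body presses on something with over 40 N, if the wrist force passes 120 N, or if a joint passes its speed limit or range.

## Robot

A 6-joint arm with a two-finger parallel gripper is mounted at the origin on the work surface. World frame = base frame: x ahead of the robot, y to its left, z up, the work surface at z = 0. Lengths are in mm, angles in rad, forces in N, time in s.
With the tool pointing down it reaches from about 350 to 775 mm from the base axis. Payload 7.3 kg.
Tool frame: the origin (TCP) lies on the mounting face of the last link; the fingertips stand 178 mm ahead of it and the grasp point (between the pads) lies 159 mm ahead of it; z points along the fingers, y is the line along which they close (so a half turn about z gives the same grasp; the last joint's range is limited). The gripper opens to 92 mm and grips with 3 to 60 N. Pads are 19 mm wide; open, the fingers measure 130 mm over their backs; the gripper's body (75 mm by 190 mm) begins 47 mm behind the grasp point.
Start: joints at [1.124, 0.342, 1.524, -0, 1.275, -0.146], TCP at [155.527, 501.437, 404.741] pointing down, gripper open.
Joint ranges: [-2.53, 2.53], [-0.77, 2.02], [0.04, 2.7], [-1, 4.14], [0.28, 2.66], [-3.11, 3.11]. Speed limits (rad/s): [2.57, 2.57, 3.14, 3.14, 3.14, 3.14].

## Interface

Orientations are given as a rotation vector (axis times angle).
In Python, from workcell import bot, optics gives the robot as it stands.
- The arm moves only by the shell command python3 -m inch 'ROWS' [OPENING] [FORCE]. ROWS is JSON, a list of rows, each a list of 6 numbers: the shift along the tool's x, y, z in units of 25 mm (1.0 is 25 mm), then the turn, a rotation vector about the tool's x, y, z in units of 6 degrees (1.0 is 6 degrees). In form: [[tx, ty, tz, wx, wy, wz], ...]. A call has 1 to 12 rows; each row shifts and turns the commanded pose from where the row before left it, along the tool's axes as they then stand; what a row does not reach is not made up. A row lasts 1/8 s, in which the tool goes at most 62.5 mm and 10.7 degrees, less where a joint would pass 70% of its speed; a pose out of reach is approached as far as the arm can. A call is refused whole if a number of a shift passes 1 or a number of a turn 1, either way. A call with a gripper value outside its range is refused whole. OPENING is the finger opening in mm, from 0 to 91.8, set as the call begins (- or left out, the last holds). The fingers move at their own pace and stop on an object; FORCE is the grip in N (left out, the last holds). Time passes only in rows, so rows that do not move let the fingers close. It gives the time, the measured TCP pose, the force, the opening and the grip force at its end, in the units of the state.
- bot.get_state(): the state, without advancing time (a new reading comes with each control period).
- optics.grab_frame(name): name is "side" or "top" or "wrist"; returns a dict with "color" (420x560x3 uint8, blue, green, red), "camera_matrix" (3x3 intrinsics, pixels), "dist_coeffs" ([k1, k2, p1, p2, k3] as OpenCV has them; the pictures are not rectified), "extrinsics" (4x4, takes a point from world to camera coordinates). Camera axes: x right, y down, z forward; pixel columns grow to the right and rows downward; lengths in mm; the calibration is good to about 2 mm. A picture is of the moment at which its call begins. There is no depth.
- bot.close_job(): hands the job in; it is judged then, once.
The state is a dict: "clock": time; "joint_pos": joint angles; "qd": joint speeds; "joint_torque": joint torques, N m; "position": TCP position; "tcp_rot": TCP orientation; "wrist_force": force on the tool from outside, world axes, zero at the start; "torque": the same for the moment, N m; "finger_gap": finger opening in mm; "gripper_force": force on a finger pad.
Only numpy, scipy, OpenCV 4.12 (cv2) and the standard library are available. Lean on these libraries where they do the work, as an engineer would, in place of code of your own. Each camera call takes 0.05 s, during which the arm holds its last target. There are 200 camera calls.

## Working session

There is one attempt and no reset: what is moved stays moved. The work goes in short steps, Python scripts to look and compute and a shell command to move; the robot and the scene stay as the last step left them, time stands still between calls to the robot, and variables do not carry over. Pictures are saved under pics/ and viewed, at most 10 in all, crops included, and the job is handed in when it is done.

```bash
mkdir -p pics; cat > h.py <<'E'
import numpy as np, cv2
from workcell import bot, optics
def cam(n,save=None):
    f=optics.grab_frame(n)
    if save: cv2.imwrite('pics/'+save,f['color'])
    return f
def unproj(f,uv,z):
    """pixels -> world points at height z"""
    K,d,E=[np.array(f[k],float) for k in('camera_matrix','dist_coeffs','extrinsics')]
    p=cv2.undistortPoints(np.array(uv,float).reshape(-1,1,2),K,d).reshape(-1,2)
    R,t=E[:3,:3],E[:3,3]; c=-R.T@t
    r=np.c_[p,np.ones(len(p))]@R
    return c+r*((np.array(z)-c[2])/r[:,2])[:,None]
def proj(f,P):
    K,d,E=[np.array(f[k],float) for k in('camera_matrix','dist_coeffs','extrinsics')]
    return cv2.projectPoints(np.array(P,float).reshape(-1,1,3),cv2.Rodrigues(E[:3,:3])[0],E[:3,3],K,d)[0].reshape(-1,2)
E
python3 - <<'E'
from h import *
import pickle
fs={n:cam(n,n+'0.png') for n in('top','side')}
pickle.dump(fs,open('f0.pkl','wb'))
for n,f in fs.items():
    E=np.array(f['extrinsics']);print(n,-E[:3,:3].T@E[:3,3])
print(bot.get_state())
E
```

```text
top [ 324.7514558   -22.82770708 1105.35324174]
side [ 137.97016788 -754.86075904  716.91649412]
{'clock': 0.1, 'joint_pos': array([ 1.12400640e+00,  3.42656973e-01,  1.52488237e+00, -1.59512915e-05,
        1.27539374e+00, -1.45993907e-01]), 'qd': array([ 0.00094485, -0.00303892, -0.00356952,  0.00257228, -0.00088342,
        0.00154223]), 'joint_torque': array([ 7.10300592e-04, -4.32012892e+01, -2.44696838e+01,  7.19089690e-02,
        5.26333472e-02, -3.37137294e-05]), 'position': array([155.47815339, 501.33700362, 404.1259115 ]), 'tcp_rot': array([-4.70646254e-01, -3.10575665e+00,  2.02050110e-03]), 'wrist_force': array([-0.4545515 ,  1.07533295,  0.03294647]), 'torque': array([-0.00083282,  0.02827315,  0.06008489]), 'gripper_force': 0.0, 'finger_gap': 91.89135712700076}
```

View pics/top0.png

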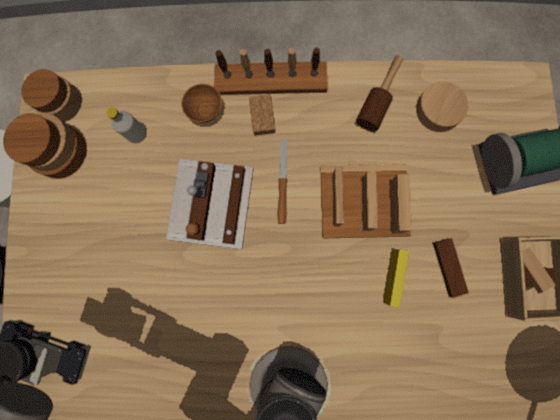

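View pics/side0.png

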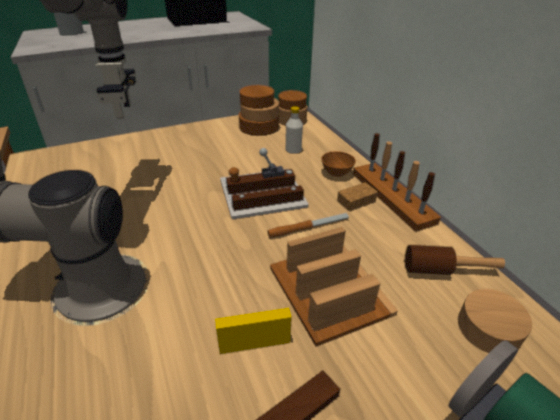

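The top view shows the jig around (210,203), with its sliding bar on the left carrying the knob at (193,229) and the ball near (193,190). The plinth is around (366,202) with boards at x≈339, 371 and 403. I'll enlarge both areas.

```bash
python3 - <<'E'
import cv2,numpy as np
a=cv2.imread('pics/top0.png')
c=np.hstack([cv2.resize(a[152:257,160:260],None,fx=4,fy=4,interpolation=cv2.INTER_CUBIC),cv2.resize(a[152:257,316:416],None,fx=4,fy=4,interpolation=cv2.INTER_CUBIC)])
cv2.imwrite('pics/top0z.png',c)
E
```

```text
(no output)
```

View pics/top0z.png

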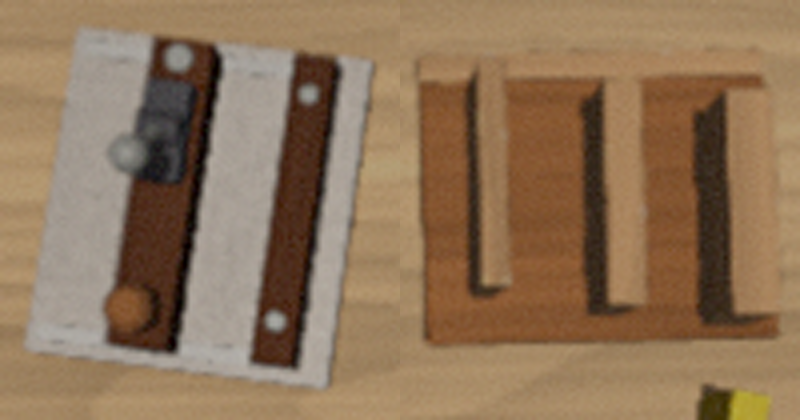

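```bash
python3 - <<'E'
from h import *
import pickle
f=pickle.load(open('f0.pkl','rb'))['top']
L=lambda p:[(x/4+160,y/4+152) for x,y in p]
R=lambda p:[((x-400)/4+316,y/4+152) for x,y in p]
np.set_printoptions(precision=1,suppress=True)
q=lambda n,p,z:print(n,unproj(f,p,z)[:,:2].tolist() and np.round(unproj(f,p,z)[:,:2],1).tolist())
q('mid board top',R([(605,79),(641,80),(646,305),(608,304)]),108)
q('left board',R([(478,60),(505,62),(511,285),(485,288)]),108)
q('right',R([(726,90),(768,92),(778,314),(735,314)]),108)
q('plinth TL,TR,BR,BL',R([(418,58),(765,50),(778,338),(428,343)]),18)
q('base',L([(78,30),(375,58),(330,387),(27,350)]),15)
q('slide L top,bot',L([(152,38),(108,343)]),55)
q('fixed inner top,bot',L([(295,53),(252,362)]),55)
q('knob',L([(130,308)]),80)
q('ball',L([(128,155)]),139)
f=cam('wrist');E=np.array(f['extrinsics']);print(-E[:3,:3].T@E[:3,3],E[:3,:3])
E
```

```text
mid board top [[569.2, -219.6], [568.2, -243.5], [418.8, -239.6], [419.9, -214.9]]
left board [[583.5, -135.9], [581.8, -153.7], [433.4, -152.4], [431.7, -135.5]]
right [[560.6, -299.8], [558.9, -327.8], [411.4, -325.6], [411.9, -297.4]]
plinth TL,TR,BR,BL [[609.0, -102.8], [611.3, -355.1], [402.2, -352.0], [403.2, -104.4]]
base [[639.4, 309.4], [613.4, 90.4], [376.0, 122.7], [405.0, 340.2]]
slide L top,bot [[620.7, 244.0], [406.1, 270.3]]
fixed inner top,bot [[607.6, 142.5], [391.8, 170.7]]
knob [[427.5, 248.8]]
ball [[520.1, 236.5]]
[ 86.2 523.2 384.2] [[ 0.3  1.  -0. ]
 [ 0.9 -0.3  0.3]
 [ 0.3 -0.1 -1. ]]
```

```bash
cat >> h.py <<'E'
from scipy.spatial.transform import Rotation as Ro
def plan(pos,ydir,zdir=(0,0,-1)):
    """turn (tool frame, 6deg units) and then shift (turned tool frame, 25mm units) to the goal TCP"""
    s=bot.get_state(); R=Ro.from_rotvec(s['tcp_rot'])
    z=np.array(zdir,float);z/=np.linalg.norm(z); y=np.array([*ydir,0.][:3]);y-=z*(y@z);y/=np.linalg.norm(y)
    G=Ro.from_matrix(np.c_[np.cross(y,z),y,z])
    t=np.degrees((R.inv()*G).as_rotvec())/6
    d=G.inv().apply(np.array(pos)-s['position'])/25
    print('turn',t.round(2),'shift',d.round(2),'j',s['joint_pos'].round(2),'t',s['clock'])
E
python3 -c "
from h import *
plan([494,-229,404],[.027,1])"
```

```text
turn [-0.01 -0.   -2.61] shift [-1.432e+01 -2.884e+01  1.000e-02] j [ 1.12  0.34  1.52  0.    1.28 -0.15] t 0.15
```

```bash
python3 -m inch '[[0,0,0,0,0,-0.87],[0,0,0,0,0,-0.87],[0,0,0,0,0,-0.87],[-1,-1,0,0,0,0],[-1,-1,0,0,0,0],[-1,-1,0,0,0,0],[-1,-1,0,0,0,0],[-1,-1,0,0,0,0],[-1,-1,0,0,0,0],[-1,-1,0,0,0,0],[-1,-1,0,0,0,0],[-1,-1,0,0,0,0]]' 50 10
python3 -m inch '[[-1,-1,0,0,0,0],[-1,-1,0,0,0,0],[-1,-1,0,0,0,0],[-1,-1,0,0,0,0],[-1,-1,0,0,0,0],[-0.3,-1,0,0,0,0],[0,-1,0,0,0,0],[0,-1,0,0,0,0],[0,-1,0,0,0,0],[0,-1,0,0,0,0],[0,-1,0,0,0,0],[0,-1,0,0,0,0]]'
python3 -m inch '[[0,-1,0,0,0,0],[0,-1,0,0,0,0],[0,-1,0,0,0,0],[0,-1,0,0,0,0],[0,-1,0,0,0,0],[0,-1,0,0,0,0],[0,-1,0,0,0,0],[0,-0.84,0,0,0,0],[0,0,0.8,0,0,0],[0,0,0.8,0,0,0],[0,0,0,0,0,0]]'
python3 - <<'E'
from h import *
plan([494,-229,234],[.027,1])
f=cam('wrist','w1.png'); import pickle; pickle.dump(f,open('f1.pkl','wb'))
E
```

```text
clock: 1.65
position: [374.9, 269.4, 404.6]
tcp_rot: [-0.043, -3.141, 0.0]
wrist_force: [0.1, 0.5, 0.8]
finger_gap: 50.0
gripper_force: 0.0
clock: 3.15
position: [498.3, -34.0, 404.5]
tcp_rot: [-0.043, -3.141, -0.0]
wrist_force: [-0.9, -0.3, -0.3]
finger_gap: 49.8
gripper_force: 0.0
clock: 4.53
position: [492.8, -229.1, 363.3]
tcp_rot: [-0.043, -3.138, -0.003]
wrist_force: [0.5, 0.8, 0.1]
finger_gap: 49.9
gripper_force: 0.0
turn [ 0.02 -0.03 -0.01] shift [-0.05  0.01  5.17] j [-0.58  0.41  1.54  0.    1.2  -2.12] t 4.525
```

View pics/w1.png

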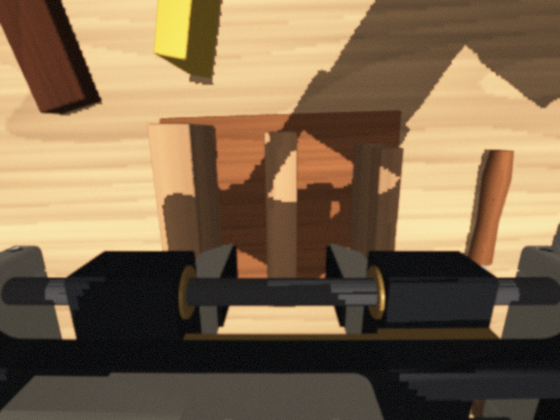

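The wrist view shows the middle board's top between the fingers, with its left edge at about (266,135)-(268,275), right edge (295,135)-(296,275), and the neighbours clear of the fingers.

```bash
python3 - <<'E'
from h import *
import pickle
f=pickle.load(open('f1.pkl','rb'))
print(unproj(f,[(266,135),(268,270),(295,135),(296,270)],108).round(1))
E
```

```text
[[ 423.8 -237.8  108. ]
 [ 535.1 -240.7  108. ]
 [ 424.4 -216.   108. ]
 [ 535.7 -216.9  108. ]]
```

```bash
python3 -m inch '[[0,0.03,0.8,0,0,0],[0,0,0.8,0,0,0],[0,0,0.8,0,0,0],[0,0,0.8,0,0,0],[0,0,0.8,0,0,0],[0,0,0.7,0,0,0],[0,0,0.47,0,0,0],[0,0,0,0,0,0],[0,0,0,0,0,0]]' && python3 -m inch '[[0,0,0,0,0,0],[0,0,0,0,0,0],[0,0,0,0,0,0],[0,0,0,0,0,0],[0,0,0,0,0,0],[0,0,0,0,0,0],[0,0,0,0,0,0],[0,0,0,0,0,0]]' 10 10
```

```text
clock: 5.7
position: [493.4, -228.5, 236.3]
tcp_rot: [0.043, 3.14, -0.001]
wrist_force: [-0.4, -0.6, -0.1]
finger_gap: 49.8
gripper_force: 0.0
clock: 6.7
position: [493.2, -228.4, 235.7]
tcp_rot: [0.043, 3.141, -0.0]
wrist_force: [-1.3, 0.1, 5.8]
finger_gap: 24.9
gripper_force: 10.0
```

```bash
python3 -m inch '[[0,0,0,0,0,0],[0,0,0,0,0,0]]' && python3 -m inch '[[0,0,0,0,0,0],[0,0,0,0,0,0],[0,0,0,0,0,0],[0,0,0,0,0,0],[0,0,-0.5,0,0,0],[0,0,-0.9,0,0,0],[0,0,-1,0,0,0],[0,0,-1,0,0,0],[0,0,-1,0,0,0],[0,0,-1,0,0,0],[0,0,-0.4,0,0,0]]' 50
python3 -c "
from h import *
plan([426.7,247.8,380],[.1296,.9916])
cam('top','top1.png')"
```

```text
clock: 6.95
position: [493.2, -228.4, 235.7]
tcp_rot: [0.043, 3.141, -0.0]
wrist_force: [-1.3, 0.1, 6.4]
finger_gap: 25.2
gripper_force: 10.0
clock: 8.32
position: [493.1, -228.4, 382.7]
tcp_rot: [0.043, 3.138, -0.003]
wrist_force: [1.0, 0.3, -0.1]
finger_gap: 49.9
gripper_force: 0.0
turn [-0.01  0.03  0.98] shift [ 5.1  18.54  0.11] j [-0.57  0.39  1.51  0.    1.24 -2.12] t 8.325
```

```bash
python3 -m inch '[[0,0,0,0,0,0.98],[0,1,0,0,0,0],[0,1,0,0,0,0],[0,1,0,0,0,0],[0,1,0,0,0,0],[0,1,0,0,0,0],[0,1,0,0,0,0],[0,1,0,0,0,0],[0.5,1,0,0,0,0],[0.5,1,0,0,0,0],[0.5,1,0,0,0,0],[0.5,1,0,0,0,0]]' 60
python3 -m inch '[[0.5,1,0,0,0,0],[0.5,1,0,0,0,0],[0.5,1,0,0,0,0],[0.5,1,0,0,0,0],[0.5,1,0,0,0,0],[0.6,1,0,0,0,0],[0,1,0,0,0,0],[0,0.54,0,0,0,0],[0,0,0,0,0,0],[0,0,0,0,0,0]]'
python3 - <<'E'
from h import *
plan([426.7,247.8,239],[.1296,.9916])
f=cam('wrist','w2.png'); import pickle; pickle.dump(f,open('f2.pkl','wb'))
a=cv2.imread('pics/top0.png')[150:260,310:420];b=cv2.imread('pics/top1.png')[150:260,310:420]
d=cv2.absdiff(a,b).max(2);print('board change px',(d>40).sum())
E
```

```text
clock: 9.88
position: [478.6, 51.6, 379.7]
tcp_rot: [-0.204, -3.134, -0.0]
wrist_force: [-0.6, -0.4, 0.9]
finger_gap: 59.8
gripper_force: 0.0
clock: 11.12
position: [426.8, 247.2, 380.2]
tcp_rot: [-0.205, -3.134, 0.001]
wrist_force: [0.2, 0.8, 0.5]
finger_gap: 60.2
gripper_force: 0.0
turn [-0.01 -0.01 -0.01] shift [0.01 0.02 5.65] j [ 0.37  0.31  1.65 -0.    1.19 -1.07] t 11.125
board change px 7856
```

View pics/w2.png

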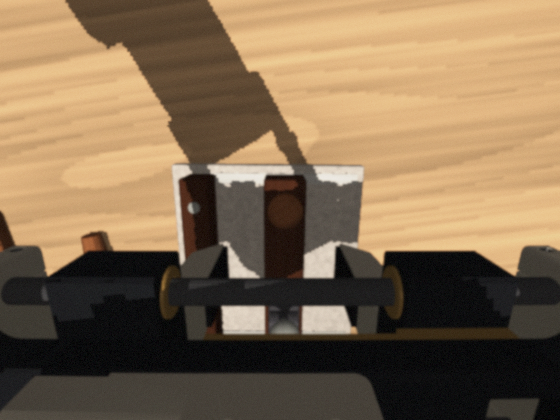

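The wrist view shows the knob at (286,210), the sliding bar's inner top edge at x≈264 and the fixed bar's inner top edge at x≈216 (row 200).

```bash
python3 - <<'E'
from h import *
import pickle
f=pickle.load(open('f2.pkl','rb'))
A=np.array([[.9916,-.1296],[.1296,.9916]])
print((unproj(f,[(286,210)],80)[:,:2]),(unproj(f,[(286,210)],80)[:,:2]@A.T).round(1))
print((unproj(f,[(215,185),(217,240),(265,185),(265,270),(305,185),(303,270)],55)[:,:2]@A.T).round(1))
E
```

```text
[[429.84437209 251.48564741]] [[393.6 305.1]]
[[373.9 232.9]
 [433.6 231.5]
 [373.9 284. ]
 [468.9 282.5]
 [374.  324.7]
 [468.9 324.5]]
```

```bash
python3 -m inch '[[0,0.09,0.8,0,0,0],[0,0,0.9,0,0,0],[0,0,0.9,0,0,0],[0,0,0.9,0,0,0],[0,0,0.9,0,0,0],[0,0,0.8,0,0,0],[0,0,0.45,0,0,0],[0,0,0,0,0,0],[0,0,0,0,0,0]]' && python3 -m inch '[[0,0,0,0,0,0],[0,0,0,0,0,0],[0,0,0,0,0,0],[0,0,0,0,0,0],[0,0,0,0,0,0],[0,0,0,0,0,0]]' 15 20
python3 -c "
from h import *
s=bot.get_state();p=s['position'];print('v',p[:2]@[.1296,.9916],'u',p[:2]@[.9916,-.1296],s['wrist_force'])"
```

```text
clock: 12.3
position: [427.4, 250.0, 239.9]
tcp_rot: [0.204, 3.134, 0.001]
wrist_force: [0.4, -0.2, -0.4]
finger_gap: 60.0
gripper_force: 0.0
clock: 13.05
position: [427.2, 250.2, 239.4]
tcp_rot: [0.204, 3.135, 0.001]
wrist_force: [-0.8, 2.1, 2.4]
finger_gap: 32.2
gripper_force: 20.0
v 303.4189098477194 u 391.15165378316397 [-0.82690837  2.14971557  2.37442848]
```

```bash
python3 -m inch '[[0,-0.2,0,0,0,0],[0,-0.3,0,0,0,0],[0,-0.3,0,0,0,0],[0,-0.3,0,0,0,0],[0,-0.2,0,0,0,0],[0,-0.06,0,0,0,0],[0,0,0,0,0,0],[0,0,0,0,0,0]]' && python3 -m inch '[[0,0,0,0,0,0],[0,0,0,0,0,0],[0,0,0,0,0,0],[0,0,-0.6,0,0,0],[0,0,-0.9,0,0,0],[0,0,-0.9,0,0,0],[1,-0.4,-0.9,0,0,0],[1,-0.4,-0.9,0,0,0],[1,-0.4,-0.9,0,0,0],[1,0,0,0,0,0],[0,0,0,0,0,0],[0,0,0,0,0,0]]' 60
python3 - <<'E'
from h import *
import pickle
f=cam('wrist','w3.png'); t=cam('top','top3.png'); pickle.dump((f,t),open('f3.pkl','wb'))
a=cv2.resize(t['color'][152:257,160:260],None,fx=4,fy=4,interpolation=cv2.INTER_CUBIC)
cv2.imwrite('pics/c3.png',np.hstack([cv2.resize(a,(360,420)),cv2.resize(f['color'][130:340,160:380],(440,420))]))
E
```

```text
clock: 14.05
position: [422.5, 216.3, 239.4]
tcp_rot: [-0.204, -3.135, 0.0]
wrist_force: [-2.5, 2.5, 5.6]
finger_gap: 31.9
gripper_force: 20.0
clock: 15.55
position: [320.3, 199.5, 366.8]
tcp_rot: [0.204, 3.134, 0.0]
wrist_force: [0.8, -0.8, 0.1]
finger_gap: 59.9
gripper_force: 0.0
```

View pics/c3.png

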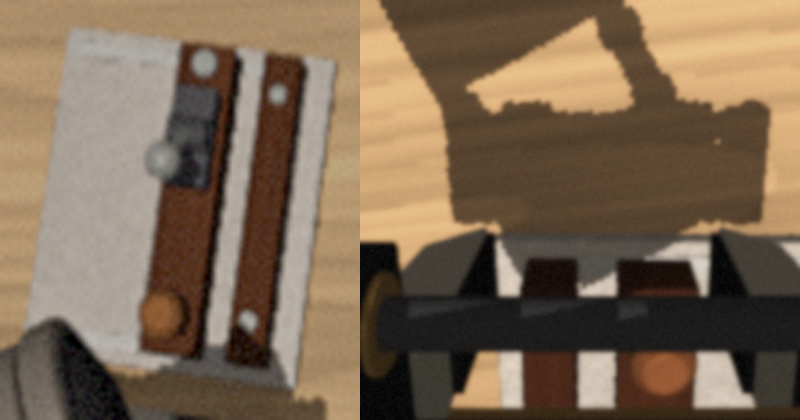

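The left panel (top camera) shows the bar moved to a narrow gap with the lever still open. The right panel (wrist) shows both bars end-on. I'll measure the edges sub-pixel from the top view.

```bash
cat > gap.py <<'E'
from h import *
ex=np.array([.9916,-.1296]);ey=np.array([.1296,.9916])
def edges(f,us,v0,v1,z=55):
    """white->dark edge positions in v (going from +v to -v), median over u"""
    g=cv2.cvtColor(f['color'],cv2.COLOR_BGR2GRAY).astype(np.float32); out=[]
    vs=np.arange(v0,v1,.2)
    for u in us:
        P=np.c_[u*ex+vs[:,None]*ey,np.full(len(vs),z)]
        m=proj(f,P).astype(np.float32)
        s=cv2.remap(g,m[:,:1],m[:,1:],cv2.INTER_LINEAR).ravel()
        s=cv2.GaussianBlur(s[:,None],(1,9),1.5).ravel()
        th=(np.percentile(s,10)+np.percentile(s,90))/2
        k=np.where((s[:-1]<th)&(s[1:]>=th))[0]
        if len(k): out.append(vs[k[0]])
    return np.median(out),np.std(out),len(out)
E
python3 - <<'E'
from gap import *
import pickle
f0=pickle.load(open('f0.pkl','rb'))['top'];f3=pickle.load(open('f3.pkl','rb'))[1]
us=np.arange(415,475,4)
for f,c in((f0,322),(f3,290)):
    a=edges(f,us,c-14,c+14);b=edges(f,us,208,232);print(a,b,'gap',a[0]-b[0]-44)
E
```

```text
(np.float64(323.5999999999991), np.float64(0.19955506062793218), 15) (np.float64(222.1999999999992), np.float64(0.2993325909418983), 15) gap 57.39999999999992
(np.float64(289.39999999999924), np.float64(0.28158282775922233), 15) (np.float64(222.39999999999918), np.float64(0.2751968992073216), 15) gap 23.000000000000057
```

```bash
python3 -m inch '[[-1,0.4,0.9,0,0,0],[-1,0.4,0.9,0,0,0],[-1,0.4,0.9,0,0,0],[-1,0,0,0,0,0],[0,0,0,0,0,0],[0,0,0.9,0,0,0],[0,0,0.9,0,0,0],[0,0,0.6,0,0,0],[0,0,0,0,0,0],[0,0,0,0,0,0]]' && python3 -m inch '[[0,0,0,0,0,0],[0,0,0,0,0,0],[0,0,0,0,0,0],[0,0,0,0,0,0],[0,0,0,0,0,0],[0,0,0,0,0,0],[0,0.1,0,0,0,0],[0,0,0,0,0,0],[0,0,0,0,0,0],[0,0,0,0,0,0]]' 15 20
python3 -c "
from h import *
s=bot.get_state();p=s['position'];print('v',p[:2]@[.1296,.9916])"
```

```text
clock: 16.9
position: [422.7, 216.4, 239.8]
tcp_rot: [0.204, 3.134, 0.001]
wrist_force: [-0.5, -0.3, 0.8]
finger_gap: 60.0
gripper_force: 0.0
clock: 18.15
position: [423.1, 218.6, 239.4]
tcp_rot: [0.204, 3.135, -0.001]
wrist_force: [-1.2, -2.2, 4.9]
finger_gap: 32.2
gripper_force: 20.0
v 271.6141650200592
```

```bash
python3 -m inch '[[0,0,0,0,0,0],[0,0,0,0,0,0],[0,0,0,0,0,0],[0,0,-0.6,0,0,0],[0,0,-0.9,0,0,0],[0,0,-0.9,0,0,0],[1,-0.4,-0.9,0,0,0],[1,-0.4,-0.9,0,0,0],[1,-0.4,-0.9,0,0,0],[1,0,0,0,0,0],[0,0,0,0,0,0],[0,0,0,0,0,0]]' 60
python3 - <<'E'
from gap import *
import pickle
fs=[cam('top') for _ in range(2)]; pickle.dump(fs,open('f4.pkl','wb'))
us=np.arange(415,475,4)
for f in fs:
    a=edges(f,us,278,306);b=edges(f,us,208,232);print(a,b,'gap',a[0]-b[0]-44)
    # scale check: base edges (z=15), 220 apart
    print(edges(f,us,382,400,15))
w=cam('wrist');cv2.imwrite('pics/w4.png',cv2.resize(w['color'][210:350,200:340],(560,560),interpolation=cv2.INTER_CUBIC));pickle.dump(w,open('w4.pkl','wb'))
p=bot.get_state()['position'];print('u',p[:2]@ex,'v',p[:2]@ey,p)
E
```

```text
clock: 19.65
position: [320.5, 202.1, 366.7]
tcp_rot: [0.204, 3.134, 0.0]
wrist_force: [-0.3, 0.3, 0.1]
finger_gap: 59.6
gripper_force: 0.0
(np.float64(291.5999999999992), np.float64(0.2472964932132047), 15) (np.float64(222.39999999999918), np.float64(0.3069563848858849), 15) gap 25.200000000000045
(np.float64(386.39999999999975), np.float64(0.0), 1)
(np.float64(291.7999999999992), np.float64(0.20221001184136317), 15) (np.float64(222.39999999999918), np.float64(0.29393876913396466), 15) gap 25.400000000000034
(np.float64(385.3999999999998), np.float64(0.0), 1)
u 291.8077978330154 v 241.86531775960873 [320.68096168 202.00188093 366.46159676]
```

View pics/w4.png

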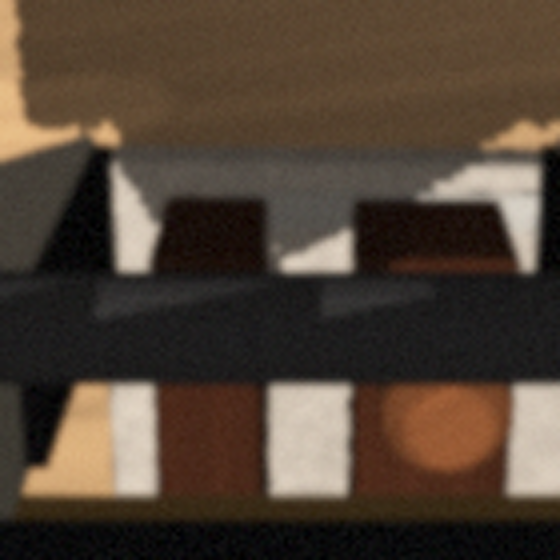

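The wrist crop shows the gap between x≈268 and 351. Allowing for the inner faces being visible, that agrees with the top camera's 25.3 mm. Next is the lever.

```bash
python3 -m inch '[[-0.9,0.2,0,0,0,0],[-0.9,0.2,0,0,0,0],[-0.9,0.2,0,0,0,0],[-0.9,0.2,0.5,0,0,0],[-0.9,0.2,0.5,0,0,0],[-0.9,0.19,0.5,0,0,0],[-0.2,0,0.5,0,0,0],[0,0,0.5,0,0,0],[0,0,0.04,0,0,0],[0,0,0,0,0,0]]' 0 20 && python3 -m inch '[[-0.5,0,0,0,0,0],[-0.5,0,0,0,0,0],[-0.4,0,0,0,0,0],[-0.4,0,0,0,0,0],[-0.4,0,0,0,0,0],[-0.4,0,0,0,0,0],[0,0,0,0,0,0]]'
python3 - <<'E'
from gap import *
s=bot.get_state();p=s['position'];print('u',p[:2]@ex,'v',p[:2]@ey,p,'Fu',s['wrist_force'][:2]@ex)
E
```

```text
clock: 21.05
position: [462.3, 213.4, 303.5]
tcp_rot: [0.204, 3.135, 0.0]
wrist_force: [0.1, 0.2, -0.0]
finger_gap: 0.5
gripper_force: 0.0
clock: 21.92
position: [527.9, 204.7, 303.1]
tcp_rot: [0.205, 3.134, 0.0]
wrist_force: [0.4, -0.1, -0.7]
finger_gap: 0.9
gripper_force: 0.0
u 496.9363245876638 v 271.4205199100722 [527.90293716 204.72398069 303.09035135] Fu 0.4044453350012421
```

```bash
python3 -m inch '[[-0.3,0,0,0,0,0],[-0.3,0,0,0,0,0],[-0.3,0,0,0,0,0]]'; python3 -m inch '[[-0.2,0,0,0,0,0],[0,0,0,0,0,0]]'; python3 -m inch '[[-0.1,0,0,0,0,0],[0,0,0,0,0,0]]'
python3 - <<'E'
from gap import *
s=bot.get_state();p=s['position'];print('u',p[:2]@ex,'v',p[:2]@ey,p,'Fu',s['wrist_force'][:2]@ex)
E
```

```text
clock: 22.3
position: [549.8, 201.9, 303.1]
tcp_rot: [-0.204, -3.135, 0.0]
wrist_force: [-1.3, 0.3, -0.1]
finger_gap: 0.3
gripper_force: 0.5
clock: 22.55
position: [554.8, 201.3, 303.1]
tcp_rot: [0.204, 3.134, 0.0]
wrist_force: [0.5, 0.0, -0.0]
finger_gap: 0.5
gripper_force: 0.0
clock: 22.8
position: [556.9, 201.0, 303.3]
tcp_rot: [0.204, 3.135, 0.0]
wrist_force: [-0.3, -0.3, -0.9]
finger_gap: 0.5
gripper_force: 0.2
u 526.1287132063073 v 271.51714043501136 [556.86069967 201.03670206 303.25037924] Fu -0.28593151552973217
```

```bash
for i in 1 2 3; do python3 -m inch '[[-0.08,0,0,0,0,0],[0,0,0,0,0,0]]' | grep -E 'pos|wrist'; done
python3 - <<'E'
from gap import *
f=cam('side');cv2.imwrite('pics/s5.png',cv2.resize(f['color'][110:230,190:350],(800,600),interpolation=cv2.INTER_CUBIC))
E
```

```text
position: [558.8, 200.8, 303.2]
wrist_force: [-1.0, 0.4, 0.1]
position: [559.9, 200.7, 302.9]
wrist_force: [-6.4, 0.3, 1.9]
position: [560.8, 200.7, 302.9]
wrist_force: [-12.2, 1.7, 5.3]
```

View pics/s5.png

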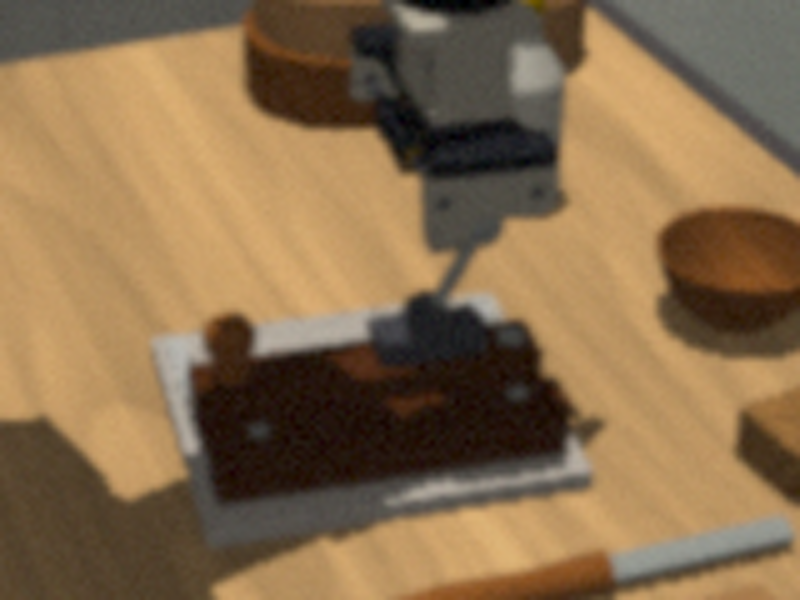

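The side view shows the lever (430,300)→(480,230) leaning away from the robot. The force rose to 12 N, so it is at its stop. I'll back off, rise and check the gap and boards.

```bash
python3 -m inch '[[0.4,0,0,0,0,0],[0.8,0,0,0,0,0],[1,0,0,0,0,0],[1,0,-0.9,0,0,0],[1,0,-0.9,0,0,0],[1,0,-0.9,0,0,0],[1,0,0,0,0,0],[1,0,0,0,0,0],[1,0,0,0,0,0],[1,0,0,0,0,0],[0,0,0,0,0,0],[0,0,0,0,0,0]]'
python3 - <<'E'
from gap import *
import pickle
f=cam('top');us=np.arange(425,475,4)
a=edges(f,us,278,306);b=edges(f,us,208,232);print(a,b,'gap',a[0]-b[0]-44)
z=lambda c:cv2.resize(c,None,fx=4,fy=4,interpolation=cv2.INTER_CUBIC)
cv2.imwrite('pics/c6.png',np.hstack([z(f['color'][152:257,160:260]),z(f['color'][152:257,316:416])]))
print(bot.get_state()['clock'])
E
```

```text
clock: 25.1
position: [335.4, 230.1, 371.2]
tcp_rot: [0.204, 3.133, 0.001]
wrist_force: [-0.7, 0.4, 0.5]
finger_gap: 0.5
gripper_force: 0.0
(np.float64(291.39999999999924), np.float64(0.1671196998646092), 13) (np.float64(222.1999999999992), np.float64(0.30922694218831753), 13) gap 25.200000000000045
25.15
```

View pics/c6.png

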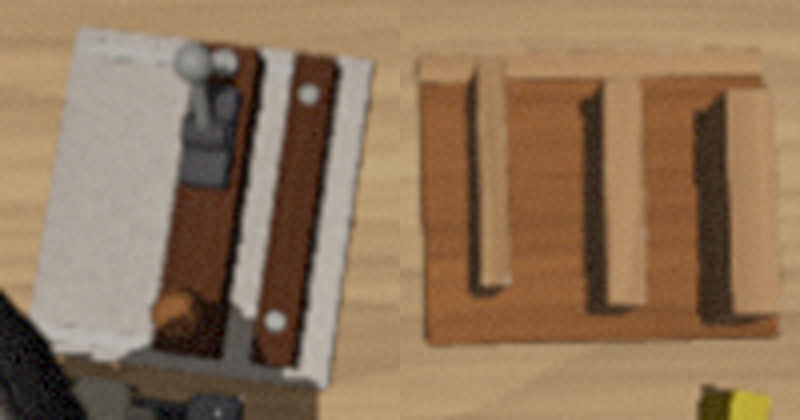

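The ball has swung over to (193,62), the gap measures 25.2 mm, and the boards are unmoved at their starting pixels.

```bash
python3 -c "
from workcell import bot
print(bot.close_job())"
```

```text
the job is handed in; nothing more can be done
None
```

Job handed in: the middle board pinched at 25 mm, the gap was last measured at 25.2 mm, the lever is swung over to its stop, and all three boards are standing where they started; no verdict was returned.

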